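# Draw out the printer bed and free the plate clip

## Task

The print is finished: hook a fingertip behind the orange lip of the printer's bed and draw the bed out along its rails to its front stop. Then, with the bed out, push the red clip outward with a fingertip until it points straight out to the side, off the build plate. Leave the green vase standing on the plate untouched, leave the other things on the table as they are, and finish clear of everything.

Things in the scene. Friction and masses are not known exactly. Their poses are not given: they have to be found in the camera images.
- printer: desktop 3D printer, fixed; white base 300 (x) x 240 (y) x 42 mm, starting 5 mm behind the origin. Origin on the table under the middle of its front; x points from its front to its back, y to the left of the printer's width (robot's left when x points ahead), z up. Column at x 200, y 155, 390 mm tall; beam at x 182 to 218, z 235 to 265 mm, spans the bed.
- print_head (a point): lowest point (nozzle tip, 182 mm above the table) of the fixed white print head, which hangs from the beam over the bed: 60 mm wide (y), its front face 29 mm in front of (-x) this point; axes as the printer's.
- bed (a joint): how far the bed is drawn out along its rails towards the printer's front (its -x), in m: 0 = fully in, 0.14 = at the front stop. It slides with about 2.5 N of friction plus 15 N per m/s, and stays where it is left. It starts 0 to 0.035 out.
- lip: orange upright lip across the bed's front, moving with it: 96 mm wide (y), 5 mm thick (x), top 19 mm above the floor of the open trough behind it. Origin mid-width on its back face (towards the plate) at the trough floor's level, 66 mm above the table; axes as the printer's. The trough runs 40 mm in x from that face to the plate edge, which is 10 mm higher; a fingertip fits in from above.
- plate_centre (a point): centre of the top of the black build plate, 180 x 180 mm, 76 mm above the table, moving with the bed; axes as the printer's. It lies 132 mm behind the lip's back face in x.
- clip (a joint): angle in rad of the red swing clip over the plate's front left corner. 0 = it points straight back (printer's +x) over the plate; it grows as the clip swings outward to the left; at 1.57 it points straight out to the left (+y), off the plate; stop at 1.6. Friction 0.04 N m; it stays where it is left. It starts between -0.2 and 0.25.
- clip_pivot (a point): pivot axis (vertical) of the red clip, on the bed's front left corner, moving with the bed: 30 mm behind the lip's back face and 75 mm to the left of its middle; the point is 82 mm above the table. Its x axis points along the clip's arm.
- clip_post (a point): top centre of the red upright post (12 mm diameter, 25 mm above the arm) near the free end of the clip's arm, 56 mm from the pivot; the top is 107 mm above the table. The arm is 12 mm wide, lies 77 to 82 mm above the table.
- print: finished green printed vase standing loose on the build plate, 60 mm tall, at most 54 mm diameter, 40 to 85 g; origin at the centre of its underside, z up along its axis.
- spool_orange: bystander: spool of orange filament lying flat: a black lower and a coloured upper flange of 190 mm diameter, 64 mm tall, loose; origin at its underside's centre
- spool_blue: bystander: spool of blue filament lying flat: a black lower and a coloured upper flange of 190 mm diameter, 64 mm tall, loose; origin at its underside's centre
- glue_stick: bystander: yellow glue stick standing upright, 30 mm diameter, 98 mm tall, loose; origin at its underside's centre
- scraper: bystander: spatula-like plate scraper lying flat, 190 mm long, loose
- screwdriver: bystander: screwdriver lying flat, 160 mm long, loose
- bracket: bystander: small orange printed angle bracket, 50 x 36 mm, 46 mm tall, loose; origin at its underside's centre
- parts_bin: bystander: open green bin, 130 x 100 mm, 60 mm tall, loose; origin at its underside's centre
There are look-alikes about, which are no part of the job. What is shaped like the print but black or pink is not meant.

How it is judged:
On the way, in this order (a step that is already met when the one before it is completed fails the run):
1. a fingertip hooked behind the lip is drawing the bed out (contact force between the fingers and lip above 0.3 N and value of joint bed above 0.06 m), for 0.05 s.
2. the bed is out at its front stop (value of joint bed above 0.132 m), for 0.2 s.
3. the clip is swung out, off the plate (value of joint clip above 1.3 rad and value of joint bed above 0.125 m), for 0.2 s.
At the end, for the whole second after the job is handed in: The bed is within 8 mm of its front stop (joint above 0.132), the clip is swung out to at least 1.3 rad, and the vase stands upright and at rest on the build plate (value of joint bed above 0.132 m and value of joint clip above 1.3 rad and angle between print's own z axis and vertical below 0.1 rad and linear speed of print below 0.02 m/s and x of print in the frame of plate_centre between -0.09 and 0.09 m and y of print in the frame of plate_centre between -0.09 and 0.09 m and z of print in the frame of plate_centre between -0.005 and 0.005 m); the robot touches nothing.
It fails at once if the vase is touched by the robot (contact force between any of the fingers, the arm and print above 0.3 N).
It fails at once if the vase is lifted or tips (z of print in the frame of plate_centre above 0.012 m or angle between print's own z axis and vertical above 0.3 rad).
It fails at once if a bystander is shifted by more than 20 mm (distance of any of spool_orange, spool_blue, glue_stick, scraper, screwdriver, bracket, parts_bin from where it was at the start of the episode above 0.02 m).
It also fails if it takes over 48 s, if anything falls off the work surface, if the arm or the gripper's body presses on something with over 40 N, if the wrist force passes 120 N, or if a joint passes its speed limit or range.

## Robot

A 6-joint arm with a two-finger parallel gripper is mounted at the origin on the work surface. World frame = base frame: x ahead of the robot, y to its left, z up, the work surface at z = 0. Lengths are in m, angles in rad, forces in N, time in s.
With the tool pointing down it reaches from about 0.225 to 0.875 m from the base axis. Payload 3.4 kg.
Tool frame: the origin (TCP) lies between the finger pads; the fingertips stand 19 mm ahead of it and the grasp point (between the pads) is the TCP; z points along the fingers, y is the line along which they close (so a half turn about z gives the same grasp; the last joint's range is limited). The gripper opens to 85 mm and grips with 20 to 120 N. Pads are 22 mm wide; open, the fingers measure 114 mm over their backs; the gripper's body (76 mm by 85 mm) begins 54 mm behind the grasp point. The pads swing forward as they close: fully open they stand 13 mm farther back than shut.
Start: joints at [-1.299, 0.276, 1.505, -0, 1.361, -0.121], TCP at [0.22, -0.531, 0.25] pointing down, gripper open.
Joint ranges: [-2.89, 2.89], [-0.75, 2.08], [0.22, 2.7], [-1.18, 4.32], [0.11, 2.71], [-2.7, 2.7]. Speed limits (rad/s): [2.57, 2.57, 3.14, 3.14, 3.14, 3.14].

## Interface

Orientations are given as a unit quaternion [w, x, y, z].
In Python, from rig import get_state, imaging, ticket gives the robot as it stands. The module is installed in compiled form; this text tells all that it offers.
- The arm moves only by the shell command python3 -m inch 'ROWS' [FORCE]. ROWS is JSON, a list of rows, each an object with "claw": the opening, from -1 (shut) to 1 (fully open); "travel": the shift along the world's x, y, z in units of 200 mm (1.0 is 200 mm), a list of three; "turn": the turn about the world's z in units of 180 degrees (1.0 is 180 degrees). A call has 1 to 5 rows; each row is the pose to reach, as a shift and turn from the pose commanded when the call began, turning the shorter way round; what a row does not reach only later rows make up. A row lasts 1/10 s, in which the tool goes at most 50 mm and 8.59 degrees, less where a joint would pass 70% of its speed; a pose out of reach is approached as far as the arm can. A call with a number of a shift or a turn outside -1 to 1 is refused whole. A call with a gripper value outside its range is refused whole. The fingers move at their own pace and stop on an object; FORCE is the grip in N (left out, the last holds). Time passes only in rows, so rows that repeat a pose let the fingers close. It gives the time, the measured TCP pose, the force, the opening and the grip force at its end, in the units of the state.
- get_state(): the state, without advancing time (a new reading comes with each control period).
- imaging.get_image(name): name is "scene" or "side" or "wrist"; returns the picture (384x512x3 uint8, red, green, blue); there is no depth.
- imaging.camera_params(name): a dict with "camera_matrix" (3x3 intrinsics, pixels), "cam_to_world" (4x4, takes a point from camera to world coordinates); the wrist camera has in their place "T_tool_cam" (4x4, takes a point from camera to tool coordinates, whose origin is the TCP and whose axes are the flange's). Camera axes: x right, y down, z forward; pixel columns grow to the right and rows downward; lengths in m; the calibration is good to about 2 mm. A picture is of the moment at which its call begins: read the wrist's pose just before it. camera_params takes no time and is no camera call.
- ticket.sign_off(): hands the job in; it is judged then, once.
The state is a dict: "clock": time; "qpos": joint angles; "qd": joint speeds; "effort": joint torques, N m; "position": TCP position; "ee_rot": TCP orientation; "contact_force": force on the tool from outside, world axes, zero at the start; "moment": the same for the moment, N m; "width": finger opening in m; "gripper_force": force on a finger pad.
Only numpy, scipy, OpenCV 4.12 (cv2) and the standard library are available. Lean on these libraries where they do the work, as an engineer would, in place of code of your own. Each camera call takes 0.05 s, during which the arm holds its last target. There are 200 camera calls.

## Working session

There is one attempt and no reset: what is moved stays moved. The work goes in short steps, Python scripts to look and compute and a shell command to move; the robot and the scene stay as the last step left them, time stands still between calls to the robot, and variables do not carry over. Pictures are saved under pics/ and viewed, at most 10 in all, crops included, and the job is handed in when it is done.

```bash
mkdir -p pics; python3 - <<'E'
from rig import get_state, imaging
import cv2,numpy as np
for n in("scene","side"):
    im=imaging.get_image(n); cv2.imwrite(f"pics/{n}0.png",im[:,:,::-1])
    p=imaging.camera_params(n); print(n,np.round(p["camera_matrix"],1).tolist(),np.round(p["cam_to_world"],3).tolist())
print(get_state())
print(imaging.camera_params("wrist"))
E
```

```text
scene [[356.5, 0.0, 257.0], [0.0, 356.5, 189.8], [0.0, 0.0, 1.0]] [[0.094, 0.835, -0.542, 1.153], [0.996, -0.079, 0.051, -0.054], [-0.0, -0.545, -0.839, 0.999], [0.0, 0.0, 0.0, 1.0]]
side [[447.1, 0.0, 259.1], [0.0, 447.1, 190.6], [0.0, 0.0, 1.0]] [[-0.787, -0.418, 0.453, 0.042], [-0.616, 0.544, -0.57, 0.723], [-0.008, -0.728, -0.686, 1.0], [0.0, 0.0, 0.0, 1.0]]
{'clock': 0.1, 'qpos': array([-1.29897972e+00,  2.76532372e-01,  1.50600862e+00, -5.69328270e-07,
        1.36074109e+00, -1.21001921e-01]), 'qd': array([ 0.00030409, -0.00204955, -0.00324573,  0.00017943, -0.00041493,
       -0.00038708]), 'effort': array([ 1.65435926e-03, -4.17699373e+01, -2.46402651e+01, -1.35877021e-04,
        5.73945974e-03, -2.75141254e-06]), 'position': array([ 0.21997738, -0.53076619,  0.24952502]), 'ee_rot': array([-8.42295336e-04,  9.80773266e-01,  1.95148884e-01, -6.39150640e-05]), 'contact_force': array([ 0.26878316, -0.81498679, -0.31323851]), 'moment': array([ 0.0419784 , -0.0313991 , -0.01654879]), 'gripper_force': 0.0, 'width': 0.08530809331096238}
{'camera_matrix': array([[264.65256863,   0.        , 256.06038407],
       [  0.        , 264.65256863, 190.91767132],
       [  0.        ,   0.        ,   1.        ]]), 'T_tool_cam': array([[-3.33298873e-04, -9.64492238e-01, -2.64110983e-01,
         6.66415058e-02],
       [ 9.99999900e-01, -4.00024637e-04,  1.98862680e-04,
         6.88531298e-04],
       [-2.97452411e-04, -2.64110890e-01,  9.64492275e-01,
        -1.23359749e-01],
       [ 0.00000000e+00,  0.00000000e+00,  0.00000000e+00,
         1.00000000e+00]])}
```

View pics/scene0.png

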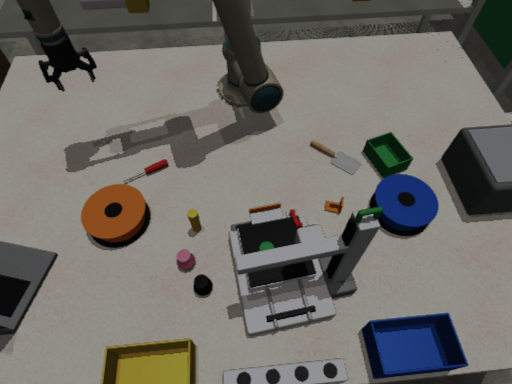

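View pics/side0.png

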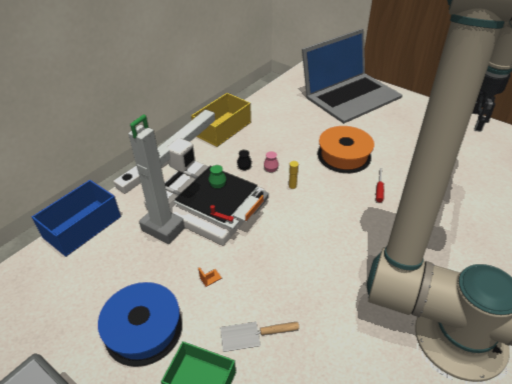

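The scene view shows the printer (lip about (265,209), red clip (295,218), green vase (267,246)). Possible mix-ups:
- Orange: bracket (334,205), spool (115,212).
- Red: screwdriver (155,168).
- Vase shapes: pink (186,259), black (203,285).
- Green: column top (370,212), bin (387,154).

I choose the lip, clip and green vase on the printer bed.

```bash
cat > h.py <<'E'
import cv2,numpy as np
from rig import get_state, imaging
from scipy.spatial.transform import Rotation as R
def pose(n):
    p=imaging.camera_params(n); K=p["camera_matrix"]
    if n=="wrist":
        s=get_state(); T=np.eye(4); q=s["ee_rot"]; T[:3,:3]=R.from_quat([q[1],q[2],q[3],q[0]]).as_matrix(); T[:3,3]=s["position"]
        return K,T@p["T_tool_cam"]
    return K,p["cam_to_world"]
def ray(K,T,uv):
    d=T[:3,:3]@np.linalg.solve(K,[uv[0],uv[1],1.]); return T[:3,3],d
def onz(K,T,uv,z):
    o,d=ray(K,T,uv); return (o+d*(z-o[2])/d[2])
def blobs(im,lo,hi,roi,amin=8):
    h=cv2.cvtColor(im,cv2.COLOR_RGB2HSV); m=cv2.inRange(h,lo,hi); k=np.zeros_like(m); x0,y0,x1,y1=roi; k[y0:y1,x0:x1]=m[y0:y1,x0:x1]
    cs,_=cv2.findContours(k,cv2.RETR_EXTERNAL,cv2.CHAIN_APPROX_NONE)
    return [c for c in cs if cv2.contourArea(c)>=amin]
ORANGE=((6,120,80),(20,255,255)); RED=((0,150,80),(5,255,255)); GREEN=((50,100,40),(80,255,255))
E
python3 - <<'E'
from h import *
for n,roi in(("scene",(225,195,325,340)),("side",(150,150,275,250))):
    im=cv2.imread(f"pics/{n}0.png")[:,:,::-1].copy(); K,T=pose(n)
    for nm,c,z in(("lip",ORANGE,.085),("red",RED,.085),("green",GREEN,.106)):
        for b in blobs(im,*c,roi):
            r=cv2.minAreaRect(b); print(n,nm,cv2.contourArea(b),np.round(r[0],1),[np.round(onz(K,T,p,z)[:2],3).tolist() for p in cv2.boxPoints(r)],np.round(onz(K,T,r[0],z),3))
a=cv2.resize(cv2.imread("pics/scene0.png")[190:340,220:390],None,fx=2.4,fy=2.4,interpolation=2)
b=cv2.resize(cv2.imread("pics/side0.png")[140:250,130:280],None,fx=2.6,fy=2.6,interpolation=2)
o=np.zeros((max(len(a),len(b)),a.shape[1]+b.shape[1],3),np.uint8);o[:len(a),:a.shape[1]]=a;o[:len(b),a.shape[1]:]=b;print(o.shape)
cv2.imwrite("pics/c1.png",o)
E
```

```text
scene lip 22.5 [264.6 206.4] [[0.625, -0.025], [0.613, 0.063], [0.619, 0.063], [0.631, -0.025]] [0.622 0.019 0.085]
scene red 55.0 [295.  218.1] [[0.646, 0.086], [0.639, 0.101], [0.692, 0.119], [0.7, 0.104]] [0.67  0.103 0.085]
scene green 88.0 [265.8 244.8] [[0.745, -0.014], [0.74, 0.027], [0.764, 0.029], [0.769, -0.012]] [0.755 0.007 0.106]
side lip 95.5 [254.1 207.6] [[0.613, 0.078], [0.632, -0.028], [0.615, -0.025], [0.597, 0.08]] [0.614 0.028 0.085]
side red 91.0 [220. 214.] [[0.713, 0.12], [0.722, 0.09], [0.637, 0.094], [0.629, 0.123]] [0.674 0.107 0.085]
side green 280.5 [216.5 177. ] [[0.827, -0.01], [0.785, -0.043], [0.719, 0.033], [0.758, 0.063]] [0.771 0.012 0.106]
(360, 798, 3)
```

View pics/c1.png

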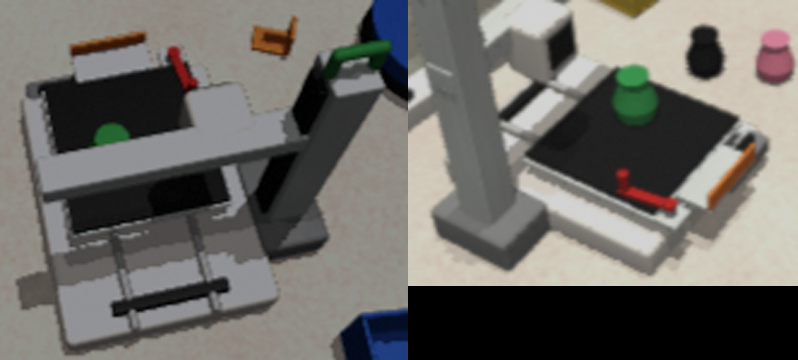

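```bash
python3 - <<'E'
from h import *
K,T=pose("side"); print("head front (side px 188,157) z.2",onz(K,T,(188,157),.2), onz(K,T,(188,157),.23))
K,T=pose("scene"); print("beam",onz(K,T,(290,257),.265),onz(K,T,(290,262),.265))
E
python3 -m inch '[{"claw":-1,"travel":[0.6,0.9,0],"turn":-0.07},{"claw":-1,"travel":[0.6,0.9,0],"turn":-0.07},{"claw":-1,"travel":[0.6,0.9,0],"turn":-0.07},{"claw":-1,"travel":[0.6,0.9,0],"turn":-0.07},{"claw":-1,"travel":[0.6,0.9,0],"turn":-0.07}]'
python3 -m inch '[{"claw":-1,"travel":[0.6,0.9,0],"turn":0},{"claw":-1,"travel":[0.6,0.9,0],"turn":0},{"claw":-1,"travel":[0.6,0.9,0],"turn":0},{"claw":-1,"travel":[0.6,0.9,0],"turn":0},{"claw":-1,"travel":[0.6,0.9,0],"turn":0}]'
python3 -m inch '[{"claw":-1,"travel":[0.6,0.9,0],"turn":0},{"claw":-1,"travel":[0.6,0.9,0],"turn":0},{"claw":-1,"travel":[0.6,0.9,0],"turn":0},{"claw":-1,"travel":[0.6,0.9,0],"turn":0},{"claw":-1,"travel":[0.6,0.9,0],"turn":0}]'
python3 - <<'E'
from h import *
K,T=pose("wrist"); im=imaging.get_image("wrist"); cv2.imwrite("pics/w1.png",im[:,:,::-1]); s=get_state(); print(s["position"],s["ee_rot"],s["contact_force"],s["qpos"])
for nm,c,z in(("lip",ORANGE,.085),("red",RED,.082),("green",GREEN,.136)):
    for b in blobs(im,*c,(0,0,512,384),60):
        r=cv2.minAreaRect(b); print(nm,cv2.contourArea(b),np.round(r[0],1),[np.round(onz(K,T,p,z)[:2],3).tolist() for p in cv2.boxPoints(r)],np.round(onz(K,T,r[0],z),3))
E
```

```text
head front (side px 188,157) z.2 [0.81626513 0.07214525 0.2       ] [0.78723936 0.09654358 0.23      ]
beam [0.85931409 0.04613586 0.265     ] [0.87073462 0.04447168 0.265     ]
clock: 0.6
position: [0.3414, -0.3469, 0.25]
ee_rot: [-0.001, 0.996, 0.088, 0.0]
contact_force: [-0.5, -0.9, -0.4]
width: 0.0123
gripper_force: 0.0
clock: 1.1
position: [0.4617, -0.1673, 0.2501]
ee_rot: [-0.001, 0.996, 0.088, 0.0]
contact_force: [0.2, -1.0, -0.3]
width: 0.0001
gripper_force: 0.0
clock: 1.6
position: [0.582, 0.0128, 0.2496]
ee_rot: [-0.001, 0.996, 0.088, 0.0]
contact_force: [0.5, 0.2, -1.5]
width: 0.0001
gripper_force: 0.0
[0.58235684 0.01313901 0.24944344] [-1.26218096e-03  9.96086617e-01  8.83721578e-02  4.69949299e-04] [ 1.75147304  0.74596458 -0.15355661] [-0.09845256  0.28728586  1.4907441   0.00271337  1.36310907  1.29480954]
lip 481.5 [ 76.9 280.1] [[0.435, 0.238], [0.447, 0.23], [0.4, 0.179], [0.387, 0.188]] [0.418 0.209 0.085]
lip 317.0 [258.5 144.9] [[0.613, 0.063], [0.618, 0.063], [0.629, -0.03], [0.624, -0.031]] [0.621 0.017 0.085]
lip 770.0 [ 90.3 127.4] [[0.602, 0.223], [0.628, 0.211], [0.614, 0.168], [0.588, 0.179]] [0.608 0.195 0.085]
lip 119.5 [ 54.8 120.7] [[0.594, 0.24], [0.623, 0.23], [0.623, 0.225], [0.593, 0.235]] [0.608 0.232 0.085]
red 104.0 [464. 320.] [[0.45, -0.275], [0.454, -0.298], [0.439, -0.304], [0.435, -0.281]] [ 0.445 -0.289  0.082]
red 665.5 [186.9  85.4] [[0.694, 0.113], [0.698, 0.099], [0.64, 0.086], [0.636, 0.101]] [0.668 0.1   0.082]
red 107.0 [175.5  44. ] [[0.708, 0.121], [0.71, 0.11], [0.7, 0.109], [0.698, 0.12]] [0.704 0.115 0.082]
green 273.5 [302.5   5. ] [[0.739, 0.02], [0.744, -0.012], [0.738, -0.013], [0.732, 0.018]] [0.738 0.003 0.136]
```

View pics/w1.png

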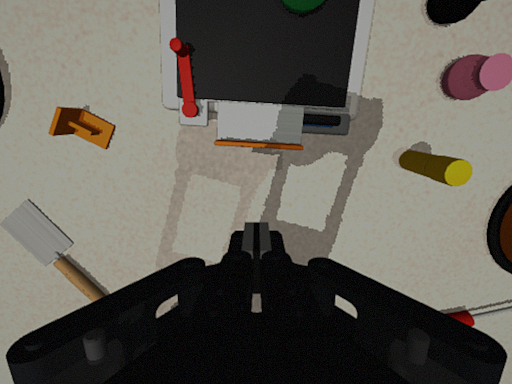

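Wrist view: lip (258,145), clip pivot (190,110) with post (177,44), vase (302,5), and the open trough just behind the lip. Measured lip length is 94 mm against 96 given, so it is the right part. The printer's yaw is about 0.117 rad. Next I enter the trough 17 mm behind the lip face.

```bash

python3 -m inch '[{"claw":-1,"travel":[0.29,0.03,0],"turn":-0.02},{"claw":-1,"travel":[0.29,0.03,-0.2],"turn":-0.02},{"claw":-1,"travel":[0.29,0.03,-0.4],"turn":-0.02},{"claw":-1,"travel":[0.29,0.03,-0.55],"turn":-0.02},{"claw":-1,"travel":[0.29,0.03,-0.6],"turn":-0.02}]'
python3 - <<'E'
from h import *
K,T=pose("wrist"); im=imaging.get_image("wrist"); cv2.imwrite("pics/w2.png",im[:,:,::-1]); s=get_state(); print(s["position"],s["ee_rot"],s["contact_force"])
E
```

```text
clock: 2.15
position: [0.635, 0.0139, 0.1262]
ee_rot: [-0.0, 0.998, 0.055, -0.004]
contact_force: [-0.7, 0.0, -0.1]
width: -0.0004
gripper_force: 0.0
[0.63538611 0.01392819 0.12649443] [-2.17654848e-04  9.98500668e-01  5.46059460e-02 -3.81569005e-03] [-1.167089    0.34078936 -0.86493872]
```

View pics/w2.png

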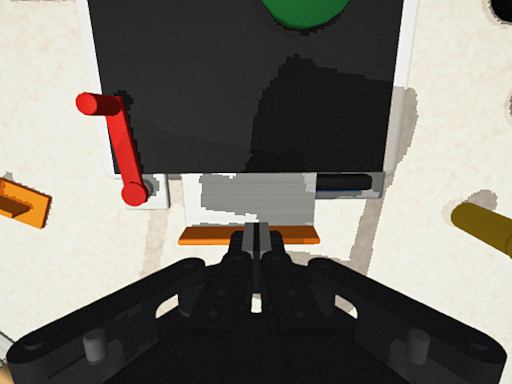

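Lip now at about (250,235), directly under and just in front of the fingertips (257,225), with white trough behind. I re-measure the lip's back edge from here.

```bash
python3 - <<'E'
from h import *
K,T=pose("wrist")
for p in((180,227),(225,226),(297,226),(319,226),(190,173),(310,173)): print(p,np.round(onz(K,T,p,.085 if p[1]>200 else .076),4))
print(get_state()["position"])
E
```

```text
(180, 227) [0.6262 0.0636 0.085 ]
(225, 226) [0.6302 0.0336 0.085 ]
(297, 226) [ 0.6355 -0.0144  0.085 ]
(319, 226) [ 0.6371 -0.029   0.085 ]
(190, 173) [0.6618 0.0605 0.076 ]
(310, 173) [ 0.6705 -0.0192  0.076 ]
[0.63538611 0.01392819 0.12649443]
```

```bash

python3 -m inch '[{"claw":-1,"travel":[0.06,0.01,0],"turn":0},{"claw":-1,"travel":[0.06,0.01,0],"turn":0},{"claw":-1,"travel":[0.06,0.01,-0.08],"turn":0},{"claw":-1,"travel":[0.06,0.01,-0.13],"turn":0},{"claw":-1,"travel":[0.06,0.01,-0.17],"turn":0}]'
python3 -m inch '[{"claw":-1,"travel":[0,0,0],"turn":0},{"claw":-1,"travel":[-0.02,-0.002,0],"turn":0},{"claw":-1,"travel":[-0.04,-0.005,0],"turn":0},{"claw":-1,"travel":[-0.06,-0.007,0],"turn":0},{"claw":-1,"travel":[-0.08,-0.009,0],"turn":0}]'
```

```text
clock: 2.7
position: [0.6506, 0.0167, 0.0968]
ee_rot: [0.0, 0.998, 0.055, 0.001]
contact_force: [-0.4, -1.0, 0.7]
width: -0.0
gripper_force: 0.0
clock: 3.2
position: [0.6343, 0.0149, 0.0969]
ee_rot: [0.0, 0.998, 0.055, 0.001]
contact_force: [2.5, 1.2, -1.6]
width: -0.0001
gripper_force: 1.7
```

```bash

python3 -m inch '[{"claw":-1,"travel":[0,0,-0.025],"turn":0},{"claw":-1,"travel":[-0.03,-0.004,-0.025],"turn":0},{"claw":-1,"travel":[-0.07,-0.008,-0.025],"turn":0},{"claw":-1,"travel":[-0.11,-0.013,-0.025],"turn":0},{"claw":-1,"travel":[-0.15,-0.018,-0.025],"turn":0}]'
python3 -m inch '[{"claw":-1,"travel":[-0.04,-0.005,0],"turn":0},{"claw":-1,"travel":[-0.08,-0.01,0],"turn":0},{"claw":-1,"travel":[-0.12,-0.014,0],"turn":0},{"claw":-1,"travel":[-0.16,-0.019,0],"turn":0},{"claw":-1,"travel":[-0.2,-0.024,0],"turn":0}]'
python3 - <<'E'
from h import *
K,T=pose("wrist"); im=imaging.get_image("wrist"); cv2.imwrite("pics/w3.png",im[:,:,::-1]); s=get_state(); print(s["position"],s["contact_force"])
E
```

```text
clock: 3.7
position: [0.6036, 0.0112, 0.0912]
ee_rot: [0.0, 0.998, 0.055, 0.0]
contact_force: [3.4, 0.5, -3.4]
width: 0.0
gripper_force: 1.9
clock: 4.2
position: [0.5634, 0.0065, 0.0914]
ee_rot: [0.0, 0.998, 0.055, 0.0]
contact_force: [3.9, -0.2, -2.7]
width: 0.0
gripper_force: 1.9
[0.56129774 0.00647073 0.09128012] [-0.48113203 -0.30084967  1.18758648]
```

View pics/w3.png

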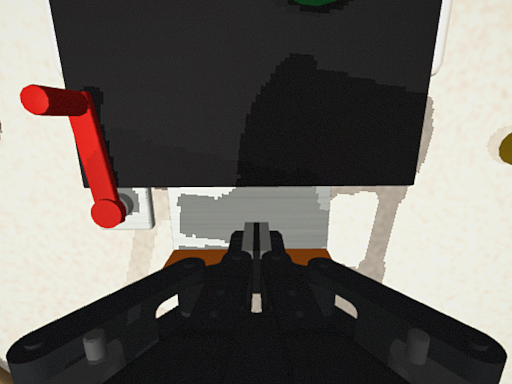

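The fingers sit in the trough, the lip (orange, row 255) is at their front, and the bed is following. I keep drawing.

```bash

python3 -m inch '[{"claw":-1,"travel":[-0.03,-0.004,0],"turn":0},{"claw":-1,"travel":[-0.06,-0.007,0],"turn":0},{"claw":-1,"travel":[-0.09,-0.01,0],"turn":0},{"claw":-1,"travel":[-0.12,-0.014,0],"turn":0},{"claw":-1,"travel":[-0.14,-0.016,0],"turn":0}]'
python3 -m inch '[{"claw":-1,"travel":[-0.015,-0.002,0],"turn":0},{"claw":-1,"travel":[-0.03,-0.004,0],"turn":0}]'
python3 -m inch '[{"claw":-1,"travel":[-0.015,-0.002,0],"turn":0},{"claw":-1,"travel":[-0.03,-0.004,0],"turn":0}]'
```

```text
clock: 4.75
position: [0.5354, 0.0033, 0.0915]
ee_rot: [0.0, 0.998, 0.055, -0.0]
contact_force: [2.7, 0.5, 0.1]
width: 0.0001
gripper_force: 1.5
clock: 4.95
position: [0.5299, 0.0026, 0.0915]
ee_rot: [-0.0, 0.998, 0.055, 0.0]
contact_force: [2.3, 0.1, -0.5]
width: 0.0001
gripper_force: 1.5
clock: 5.15
position: [0.524, 0.0019, 0.0914]
ee_rot: [-0.0, 0.998, 0.055, 0.0]
contact_force: [3.0, 2.7, -0.1]
width: -0.0002
gripper_force: 1.5
```

```bash

for i in 1; do python3 -m inch '[{"claw":-1,"travel":[-0.02,-0.002,0],"turn":0},{"claw":-1,"travel":[-0.04,-0.005,0],"turn":0}]'; done
python3 -m inch '[{"claw":-1,"travel":[-0.02,-0.002,0],"turn":0},{"claw":-1,"travel":[-0.03,-0.004,0],"turn":0}]'
```

```text
clock: 5.35
position: [0.516, 0.0009, 0.0914]
ee_rot: [-0.0, 0.998, 0.055, 0.0]
contact_force: [3.0, 2.8, 0.8]
width: -0.0003
gripper_force: 1.6
clock: 5.55
position: [0.5094, 0.0, 0.0914]
ee_rot: [-0.0, 0.998, 0.055, -0.0]
contact_force: [2.2, 2.7, 1.2]
width: 0.0002
gripper_force: 1.4
```

```bash

python3 -m inch '[{"claw":-1,"travel":[-0.02,-0.002,0],"turn":0},{"claw":-1,"travel":[-0.03,-0.004,0],"turn":0}]'
python3 -m inch '[{"claw":-1,"travel":[-0.02,-0.002,0],"turn":0},{"claw":-1,"travel":[-0.03,-0.004,0],"turn":0}]'
```

```text
clock: 5.75
position: [0.5035, -0.0008, 0.0913]
ee_rot: [-0.0, 0.998, 0.055, -0.0]
contact_force: [1.9, 3.4, 0.1]
width: 0.0004
gripper_force: 1.4
clock: 5.95
position: [0.4982, -0.0015, 0.0913]
ee_rot: [-0.0, 0.998, 0.055, 0.001]
contact_force: [6.0, 3.2, -2.0]
width: 0.0002
gripper_force: 3.1
```

Force is rising, so it is probably at the stop. Confirm with another small step.

```bash

python3 -m inch '[{"claw":-1,"travel":[-0.015,-0.002,0],"turn":0},{"claw":-1,"travel":[-0.015,-0.002,0],"turn":0},{"claw":-1,"travel":[-0.015,-0.002,0],"turn":0}]'
```

```text
clock: 6.25
position: [0.4981, -0.0016, 0.0914]
ee_rot: [-0.0, 0.999, 0.054, 0.003]
contact_force: [7.9, 4.9, -4.5]
width: 0.0002
gripper_force: 4.6
```

```bash

python3 -m inch '[{"claw":-1,"travel":[0.05,0.006,0],"turn":0},{"claw":-1,"travel":[0.05,0.006,0.1],"turn":0},{"claw":-1,"travel":[0.05,0.006,0.3],"turn":0},{"claw":-1,"travel":[0.05,0.006,0.5],"turn":0},{"claw":-1,"travel":[0.05,0.006,0.65],"turn":0}]'
python3 -m inch '[{"claw":-1,"travel":[0,0,0.05],"turn":0},{"claw":-1,"travel":[0,0,0.05],"turn":0}]'
python3 - <<'E'
from h import *
K,T=pose("wrist"); im=imaging.get_image("wrist"); cv2.imwrite("pics/w4.png",im[:,:,::-1]); s=get_state(); print(s["position"],s["contact_force"])
for nm,c,z in(("lip",ORANGE,.085),("red",RED,.107),("green",GREEN,.136)):
    for b in blobs(im,*c,(0,0,512,384),60):
        r=cv2.minAreaRect(b); print(nm,cv2.contourArea(b),np.round(r[0],1),[np.round(onz(K,T,p,z)[:2],3).tolist() for p in cv2.boxPoints(r)],np.round(onz(K,T,r[0],z),3))
im=imaging.get_image("side");K,T=pose("side")
cv2.imwrite("pics/s4.png",im[:,:,::-1])
E
```

```text
clock: 6.75
position: [0.5042, -0.0016, 0.223]
ee_rot: [0.001, 0.998, 0.055, -0.001]
contact_force: [0.5, -0.2, 0.2]
width: 0.0001
gripper_force: 0.0
clock: 6.95
position: [0.505, -0.0013, 0.2321]
ee_rot: [0.001, 0.998, 0.055, 0.0]
contact_force: [-0.9, -0.3, 0.1]
width: -0.0002
gripper_force: 0.0
[ 0.50415005 -0.00108395  0.23062501] [-0.43702055  0.34844788 -1.49076463]
lip 708.0 [ 67.7 252.3] [[0.422, 0.232], [0.434, 0.223], [0.384, 0.168], [0.371, 0.178]] [0.403 0.201 0.085]
lip 305.5 [251.5 203. ] [[0.481, 0.048], [0.492, -0.047], [0.487, -0.047], [0.477, 0.048]] [0.484 0.    0.085]
lip 207.5 [252.  197.5] [[0.487, 0.044], [0.497, -0.043], [0.493, -0.043], [0.484, 0.044]] [0.49  0.    0.085]
lip 1176.5 [63.7 74.4] [[0.586, 0.22], [0.611, 0.206], [0.597, 0.161], [0.571, 0.173]] [0.592 0.19  0.085]
lip 166.0 [21.3 61.2] [[0.584, 0.236], [0.614, 0.226], [0.613, 0.221], [0.584, 0.231]] [0.599 0.229 0.085]
red 801.0 [475.1 275.5] [[0.432, -0.213], [0.457, -0.267], [0.44, -0.278], [0.415, -0.223]] [ 0.436 -0.245  0.107]
red 732.5 [172.9 144.9] [[0.565, 0.098], [0.572, 0.082], [0.512, 0.06], [0.505, 0.077]] [0.54  0.079 0.107]
green 3603.0 [284.8  36.6] [[0.606, 0.013], [0.656, 0.012], [0.657, -0.031], [0.606, -0.033]] [ 0.632 -0.01   0.136]
```

View pics/w4.png

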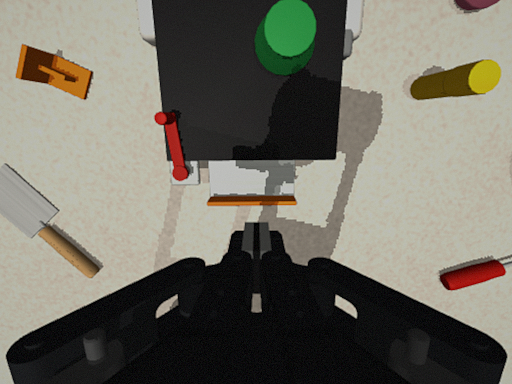

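Wrist view: bed out, clip pivot (180,173), post top (162,118), vase top (290,27) on the plate, bracket at (55,72) beyond the clip's sweep.

```bash
python3 - <<'E'
from h import *
K,T=pose("wrist")
for n,p,z in(("pivot",(180,173),.082),("post",(162,118),.107),("vasetop",(290,27),.136),("lipback",(252,196),.085)): print(n,np.round(onz(K,T,p,z),4))
print(get_state()["position"])
E
```

```text
pivot [0.5065 0.0784 0.082 ]
post [0.5609 0.0894 0.107 ]
vasetop [ 0.6362 -0.0119  0.136 ]
lipback [0.4907 0.0012 0.085 ]
[ 0.50371935 -0.00095368  0.22973112]
```

```bash

python3 -m inch '[{"claw":-1,"travel":[0.3,0.25,0],"turn":0},{"claw":-1,"travel":[0.3,0.25,0],"turn":0},{"claw":-1,"travel":[0.3,0.25,-0.2],"turn":0},{"claw":-1,"travel":[0.3,0.25,-0.4],"turn":0},{"claw":-1,"travel":[0.3,0.25,-0.5],"turn":0}]'
python3 -m inch '[{"claw":-1,"travel":[0,0,0],"turn":0},{"claw":-1,"travel":[0,0,0],"turn":0}]'
python3 - <<'E'
from h import *
K,T=pose("wrist"); im=imaging.get_image("wrist"); cv2.imwrite("pics/w5.png",im[:,:,::-1]); s=get_state(); print(s["position"],s["contact_force"])
E
```

```text
clock: 7.55
position: [0.5611, 0.0494, 0.1255]
ee_rot: [-0.0, 0.998, 0.055, -0.006]
contact_force: [-0.9, 1.2, 0.2]
width: 0.0003
gripper_force: 0.0
clock: 7.75
position: [0.5643, 0.0491, 0.1301]
ee_rot: [-0.0, 0.998, 0.055, -0.002]
contact_force: [-0.1, -0.4, 0.0]
width: 0.0
gripper_force: 0.0
[0.56530046 0.04904995 0.13135453] [0.91577432 0.19304541 0.40061214]
```

View pics/w5.png

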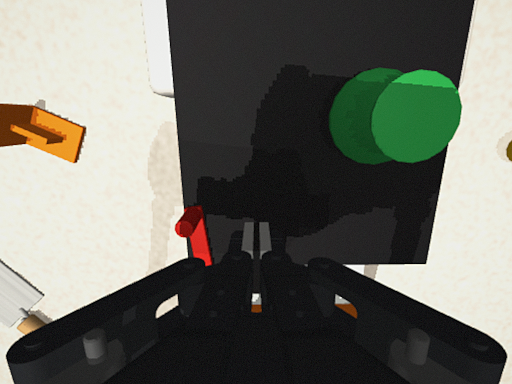

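Post (185,227) is just left of the shut fingers (255,230), and the vase is well clear at (400,115). Lower the fingers and sweep outward.

```bash

python3 -m inch '[{"claw":-1,"travel":[0,0,-0.1],"turn":0},{"claw":-1,"travel":[0,0,-0.11],"turn":0},{"claw":-1,"travel":[0,0,-0.11],"turn":0}]'
python3 -m inch '[{"claw":-1,"travel":[0.01,0.05,0],"turn":0},{"claw":-1,"travel":[0.02,0.1,0],"turn":0},{"claw":-1,"travel":[0.02,0.15,0],"turn":0},{"claw":-1,"travel":[0.015,0.19,0],"turn":0},{"claw":-1,"travel":[0.005,0.235,0],"turn":0}]'
python3 -m inch '[{"claw":-1,"travel":[-0.02,0.045,0],"turn":0},{"claw":-1,"travel":[-0.04,0.08,0],"turn":0},{"claw":-1,"travel":[-0.07,0.115,0],"turn":0},{"claw":-1,"travel":[-0.1,0.145,0],"turn":0},{"claw":-1,"travel":[-0.13,0.165,0],"turn":0}]'
```

```text
clock: 8.1
position: [0.5653, 0.0491, 0.1101]
ee_rot: [0.0, 0.998, 0.055, 0.0]
contact_force: [-0.3, 0.1, 0.5]
width: 0.0001
gripper_force: 0.0
clock: 8.6
position: [0.5662, 0.097, 0.1095]
ee_rot: [0.0, 0.998, 0.055, 0.0]
contact_force: [0.6, -1.6, -0.5]
width: -0.0002
gripper_force: 0.4
clock: 9.1
position: [0.5396, 0.1299, 0.1094]
ee_rot: [-0.0, 0.998, 0.055, 0.0]
contact_force: [0.9, -0.8, -0.2]
width: 0.0
gripper_force: 0.3
```

```bash

python3 -m inch '[{"claw":-1,"travel":[-0.03,0.015,0],"turn":0},{"claw":-1,"travel":[-0.06,0.025,0],"turn":0},{"claw":-1,"travel":[-0.09,0.03,0],"turn":0},{"claw":-1,"travel":[-0.09,0.03,0],"turn":0},{"claw":-1,"travel":[-0.09,0.03,0],"turn":0}]'
python3 - <<'E'
from h import *
s=get_state(); print(s["position"],s["contact_force"]); im=imaging.get_image("side"); im2=imaging.get_image("wrist")
a=cv2.resize(im[140:290,130:290],(400,375)); b=cv2.resize(im2,(400,300)); o=np.zeros((375,800,3),np.uint8);o[:,:400]=a;o[:300,400:]=b
cv2.imwrite("pics/s5.png",o[:,:,::-1])
E
```

```text
clock: 9.6
position: [0.5218, 0.1352, 0.1094]
ee_rot: [-0.0, 0.998, 0.055, -0.0]
contact_force: [-0.3, -0.2, 0.4]
width: -0.0003
gripper_force: 0.0
[0.52179847 0.13515371 0.10935149] [-0.25356706 -0.22560278  0.36623935]
```

View pics/s5.png

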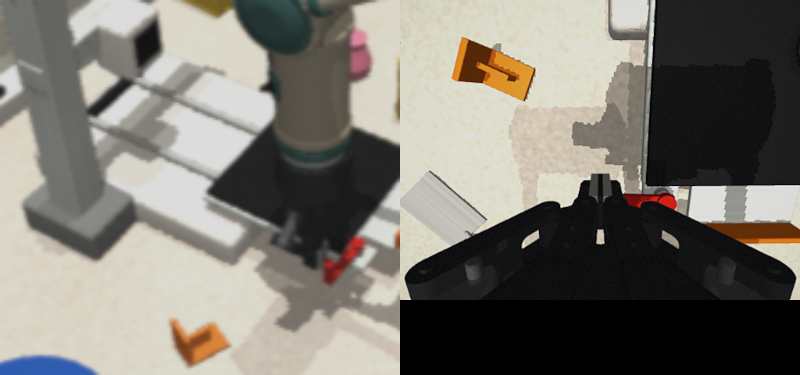

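The clip points nearly straight out to the side (pivot at (660,202) in the inset, arm running left behind the fingers). A small final push, then back off, lift and check.

```bash

python3 -m inch '[{"claw":-1,"travel":[-0.015,0,0],"turn":0},{"claw":-1,"travel":[-0.03,0,0],"turn":0},{"claw":-1,"travel":[-0.03,0,0],"turn":0}]'
python3 -m inch '[{"claw":-1,"travel":[0.06,0.02,0],"turn":0},{"claw":-1,"travel":[0.06,0.02,0.2],"turn":0},{"claw":-1,"travel":[0.06,0.02,0.4],"turn":0},{"claw":-1,"travel":[0.06,0.02,0.65],"turn":0},{"claw":-1,"travel":[0.06,0.02,0.8],"turn":0}]'
python3 -m inch '[{"claw":-1,"travel":[-0.25,-0.3,0],"turn":0},{"claw":-1,"travel":[-0.5,-0.6,0],"turn":0},{"claw":-1,"travel":[-0.5,-0.6,0],"turn":0},{"claw":-1,"travel":[-0.5,-0.6,0],"turn":0},{"claw":-1,"travel":[-0.5,-0.6,0],"turn":0}]'
python3 - <<'E'
from h import *
K,T=pose("wrist"); s=get_state(); print(s["position"],s["contact_force"]); im=imaging.get_image("side"); im2=imaging.get_image("wrist")
a=cv2.resize(im[140:290,130:290],(400,375)); b=cv2.resize(im2,(400,300)); o=np.zeros((375,800,3),np.uint8);o[:,:400]=a;o[:300,400:]=b
cv2.imwrite("pics/s6.png",o[:,:,::-1])
for nm,c,z in(("lip",ORANGE,.085),("red",RED,.082),("green",GREEN,.136)):
    for bb in blobs(im2,*c,(0,0,512,384),60):
        r=cv2.minAreaRect(bb); print(nm,np.round(r[0],1),np.round(onz(K,T,r[0],z),3))
E
```

```text
clock: 10.0
position: [0.5165, 0.1351, 0.1095]
ee_rot: [0.0, 0.998, 0.055, 0.001]
contact_force: [0.9, -1.4, -1.7]
width: -0.0002
gripper_force: 0.8
clock: 10.5
position: [0.5297, 0.1397, 0.2732]
ee_rot: [-0.0, 0.998, 0.055, 0.002]
contact_force: [1.0, -0.0, 0.6]
width: -0.0001
gripper_force: 0.0
clock: 11.0
position: [0.428, 0.0186, 0.2698]
ee_rot: [-0.0, 0.999, 0.054, 0.0]
contact_force: [0.2, 0.2, -1.1]
width: 0.0001
gripper_force: 0.0
[0.42798364 0.01855359 0.26980275] [ 0.2400624   0.15083313 -1.10813128]
lip [ 94.8 196.3] [0.383 0.21  0.085]
lip [277. 131.] [ 0.484 -0.     0.085]
lip [96.5 18.7] [0.575 0.198 0.085]
lip [58.4  7.3] [0.581 0.236 0.085]
red [485.6 219.5] [ 0.404 -0.275  0.082]
red [152.5 103. ] [0.499 0.142 0.082]
red [190.1 101.9] [0.505 0.1   0.082]
```

View pics/s6.png

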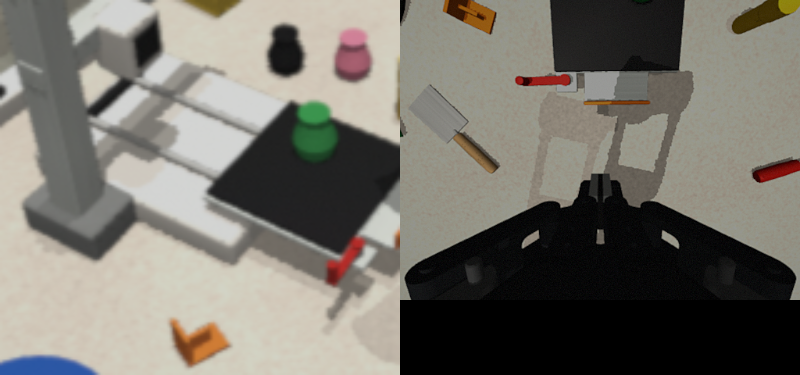

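The picture shows the clip arm straight out to the left, the vase upright on the plate and the bed still at its stop (lip at x 0.484 as before). The arm is clear, so I hand in.

```bash
python3 -c "
from rig import ticket; print(ticket.sign_off())"
```

```text
the job is handed in; nothing more can be done
None
```

The job is handed in at about 11 s of the 48 s: the bed is out at its front stop, the clip points straight out to the left, the vase stands on the plate, and the arm is clear; sign-off returned no verdict.

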